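Count the last colony and switch off the plate viewer

ROBOT

A 7-joint arm with a two-finger parallel gripper is mounted at the origin on the work surface. World frame = base frame: x ahead of the robot, y to its left, z up, the work surface at z = 0. Lengths are in m, angles in rad, forces in N, time in s.
With the tool pointing down it reaches from about 0.425 to 0.825 m from the base axis. Payload 3.6 kg.
Tool frame: the origin (TCP) lies on the centre line of the jaws, within the pads' length; the fingertips stand 22 mm ahead of it and the grasp point (between the pads) lies 3 mm ahead of it; z points along the fingers, y is the line along which they close (so a half turn about z gives the same grasp; the last joint's range is limited). The gripper opens to 85 mm and grips with 20 to 120 N. Pads are 22 mm wide; open, the fingers measure 114 mm over their backs; the gripper's body (76 mm by 85 mm) begins 54 mm behind the grasp point. The pads swing forward as they close: fully open they stand 13 mm farther back than shut.
Start: joints at [-1.359, 0.615, -0.013, 1.423, 0.008, 1.103, -0.04], TCP at [0.154, 0.632, 0.253] pointing down, gripper open.
Joint ranges: [-3.12, 3.12], [-0.3, 2.06], [-1.34, 1.32], [0.26, 2.42], [-1.36, 4.5], [0.01, 1.98], [-2.84, 2.84]. Speed limits (rad/s): [2.79, 2.79, 3.14, 3.14, 3.14, 3.14, 3.14].

INTERFACE

Orientations are given as a rotation vector (axis times angle).
In Python, from bench import telemetry, viewer, r gives the robot as it stands.
- The arm moves only by the tool move_arm, never from a script. Its argument "plan" is a list of rows, each a list of 3 entries, a list of its own where there are three numbers: the closure in counts, from 0 (fully open) to 255 (shut), then the shift along the tool's x, y, z in mm, then the turn about the tool's z in rad. In form: [[claw, [dx, dy, dz], yaw], ...]. A call has 1 to 12 rows; each row shifts and turns the commanded pose from where the row before left it, along the tool's axes as they then stand; what a row does not reach is not made up. A row lasts 1/12 s, in which the tool goes at most 41.7 mm and 7.16 degrees, less where a joint would pass 70% of its speed; a pose out of reach is approached as far as the arm can. A call with a gripper value outside its range is refused whole. The fingers move at their own pace and stop on an object; "force" is the grip in N (left out, the last holds). Time passes only in rows, so rows that do not move let the fingers close. It gives the time, the measured TCP pose, the force, the opening and the grip force at its end, in the units of the state.
- telemetry.get_state(): the state, without advancing time (a new reading comes with each control period).
- viewer.grab_frame(name): name is "side" or "top"; returns the picture (400x640x3 uint8, red, green, blue); there is no depth.
- viewer.camera_params(name): a dict with "fx", "fy", "cx", "cy" (pixels), "D" ([k1, k2, p1, p2, k3] as OpenCV has them; the pictures are not rectified), "cam_to_world" (4x4, takes a point from camera to world coordinates). Camera axes: x right, y up, looking along -z (the intrinsics and any distortion apply to the point x, -y, -z); pixel columns grow to the right and rows downward; lengths in m; the calibration is good to about 2 mm. A picture is of the moment at which its call begins. camera_params takes no time and is no camera call.
- r.job_done(): hands the job in; it is judged then, once.
The state is a dict: "time": time; "joint_positions": joint angles; "joint_vel": joint speeds; "joint_efforts": joint torques, N m; "eef_pos": TCP position; "tcp_rot": TCP orientation; "ft_force": force on the tool from outside, world axes, zero at the start; "wrist_torque": the same for the moment, N m; "finger_gap": opening from 0.0 (shut) to 1.0 (fully open); "grasp_force": force on a finger pad.
Only numpy, scipy, OpenCV 4.12 (cv2) and the standard library are available. Lean on these libraries where they do the work, as an engineer would, in place of code of your own. Each camera call takes 0.05 s, during which the arm holds its last target. There are 200 camera calls.

TASK

One colony on the plate is still uncounted: the big one. Take the counter pen from the stand and press its sprung tip gently down on that colony, and nowhere else, until the tip has clicked in; then stand the pen back upright in its place in the stand, tip down, and turn the viewer's light knob fully anticlockwise to off. Leave the plate lying in its ring on the viewer, and the other things as they are.

Things in the scene. Friction and masses are not known exactly. Their poses are not given: they have to be found in the camera images.
- counter_mid (a point): Counter pen (tally counter): round white pen 165 mm long with a dark readout, 60 g; barrel 24 mm in diameter, smooth for gripping 5 to 48 mm below its top. It starts upright, tip down, within 4 degrees, in one of the stand's two places. This point is on its axis half-way up (82.5 mm from tip and top); z points from tip to top.
- tip_end (a point): The end of the counter pen's black felt tip, a 6.4 mm sprung plunger that sticks 12 mm out of the nose: 82.5 mm below counter_mid on the pen's axis. While the pen is held and not pressed it stays 82.5 mm from counter_mid.
- count_tip (a joint): How far the sprung tip is pushed into the pen, m: 0 free, 0.005 fully in, where it stops. It clicks (counts) at 0.003. It starts to move at 2.4 N, clicks at about 4.2 N and bottoms at 5.4 N; it springs out again when released.
- stand: Fixed pale acrylic pen stand, 160 mm (x) by 70 mm (y), 96 mm high; origin at the centre of its underside. Two upright places at x = -40 and +40 mm, y = 0: 34 mm holes in the top plate; counter pen and marker are swapped at random. A pen rests by its shoulder (40 mm above the tip) on a lower plate with 19 mm holes, its tip free 16 mm above the bench: counter_mid at 98.5 mm, the pen's top at 181 mm.
- plate: Culture plate, 94 mm in diameter, 15 mm high, 35 g, lying upside down (flat base up, brown agar) in the stage's locating ring, with about 4 mm of play. Origin at the centre of its underside, 45 mm above the bench; its top is 60 mm above the bench. Any yaw. Seven small colonies (4 to 6 mm) with black ink dots are counted; one big one has no dot.
- colony (a point): Centre of the big uncounted colony, a flat cream disc 18 mm in diameter, on the plate's top face (60 mm above the bench), 24 mm from the plate's centre.
- stage (a point): Centre of the viewer's lit stage, on its deck 45 mm above the bench; the locating ring is 102 mm inside, 112 mm outside, 5 mm high. The viewer is a fixed white box 240 mm (x) by 300 mm (y), 45 mm high; this point is 10 mm towards +x and 35 mm towards -y from its centre and has its axes (front -x).
- light_knob_grip (a point): Viewer's light knob at the deck's front left corner (85 mm towards -x, 143 mm towards +y of the stage centre in the box's axes). Black bar 42 mm long, 14 mm wide, its top 89 mm and foot 57 mm above the bench, on a 44 mm disc. This point is on the upright turning axis, 82 mm above the bench; its x axis lies along the bar and turns with it.
- light_knob (a joint): Angle of the light knob, rad: 0 is fully anticlockwise seen from above (off, a firm end stop; the white line on the bar then points to the box's front), growing clockwise to 4.7. It starts between 0.9 and 2.6 and stays where it is left (friction 0.03 N m).
- marker_mid (a point): Ordinary marker, 112 mm long, 24 mm in diameter, standing cap down in the other place of the stand: bystander. Point half-way up; its top is 128 mm above the bench.
- plate_stack: Stack of three more plates, 94 mm in diameter, 47 mm high, on the bench to the left: bystander. Origin at the centre of its underside.
- reagent_bottle: White bottle, 72 mm in diameter, 140 mm high, on the bench behind the stand: bystander. Origin at the centre of its underside.

How it is judged:
By the outcome, as a careful person would: the job done as asked, in the order asked, and still so for the second after the job is handed in, with the robot touching nothing.
It also fails if it takes over 69 s, if anything falls off the work surface, if the arm or the gripper's body presses on something with over 40 N, if the wrist force passes 120 N, or if a joint passes its speed limit or range.

## Working session

There is one attempt and no reset: what is moved stays moved. The work goes in short steps, Python scripts to look and compute and a tool call to move; the robot and the scene stay as the last step left them, time stands still between calls to the robot, and variables do not carry over. Pictures are saved under pics/ and viewed, at most 10 in all, crops included, and the job is handed in when it is done.

Besides the shell and the picture viewer there is one more tool, called after "Request:" as name([rows], argument=value, ...), one row to a line, values as JSON. move_arm: Moves the arm, as the interface text tells. Its arguments: {"type":"object","properties":{"plan":{"type":"array","items":{"type":"array"}},"force":{"type":"number"}},"required":["plan"]}

```bash
mkdir -p pics
cat > h.py <<'E'
import numpy as np,cv2
from bench import telemetry,viewer,r
def snap(c,n):
    im=viewer.grab_frame(c); cv2.imwrite(f'pics/{n}.png',im[...,::-1]); return im
def cam(c):
    p=viewer.camera_params(c);K=np.array([[p['fx'],0,p['cx']],[0,p['fy'],p['cy']],[0,0,1.]]);return K,np.array(p['D'],float),np.array(p['cam_to_world'])
F=np.diag([1,-1,-1.])
def ray(c,uv):
    K,D,T=cam(c);q=cv2.undistortPoints(np.array(uv,float).reshape(-1,1,2),K,D).reshape(-1,2)
    d=np.c_[q,np.ones(len(q))]@F@T[:3,:3].T; return T[:3,3],d
def atz(c,uv,z):
    o,d=ray(c,uv); return o+d*((z-o[2])/d[:,2])[:,None]
def proj(c,P):
    K,D,T=cam(c);X=(np.array(P,float).reshape(-1,3)-T[:3,3])@T[:3,:3]@F
    return cv2.projectPoints(X,np.zeros(3),np.zeros(3),K,D)[0].reshape(-1,2)
E
python3 - <<'E'
from h import *
for c in('side','top'):
    snap(c,c+'0'); K,D,T=cam(c); print(c,K[0,0],D,T.round(3).tolist())
s=telemetry.get_state(); print(s)
E
```

```text
side 519.8622248420738 [-0.04572238  0.          0.          0.          0.        ] [[0.978, 0.11, -0.176, 0.374], [-0.208, 0.535, -0.819, -0.938], [0.004, 0.838, 0.546, 0.802], [0.0, 0.0, 0.0, 1.0]]
top 443.1432316102802 [-0.00786767  0.          0.          0.          0.        ] [[0.029, 0.991, -0.134, 0.427], [-1.0, 0.029, -0.004, 0.097], [-0.0, 0.134, 0.991, 1.261], [0.0, 0.0, 0.0, 1.0]]
{'time': 0.1, 'joint_positions': array([-1.3585118 ,  0.61583404, -0.01262292,  1.42477401,  0.00811575,
        1.10341224, -0.04040665]), 'joint_vel': array([ 2.26304079e-04, -5.42152919e-04, -1.37831959e-03, -4.34331267e-03,
        1.15089495e-04, -9.42882718e-05, -1.31929870e-05]), 'joint_efforts': array([ 1.80164032e-03, -4.70387113e+01,  2.60639163e-01, -1.71571827e+01,
        1.01578198e-02,  5.94324563e-03, -1.60555243e-05]), 'eef_pos': array([0.15357356, 0.63092388, 0.25223471]), 'tcp_rot': array([-0.37405091, -3.11899918,  0.00371443]), 'ft_force': array([ 0.5011671 , -0.10543198,  0.06164402]), 'wrist_torque': array([0.01510146, 0.05074399, 0.01019473]), 'grasp_force': 0.0, 'finger_gap': 1.000367665523134}
```

View pics/top0.png

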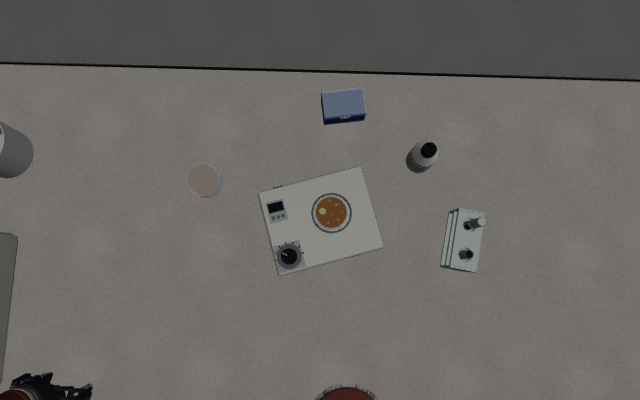

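View pics/side0.png

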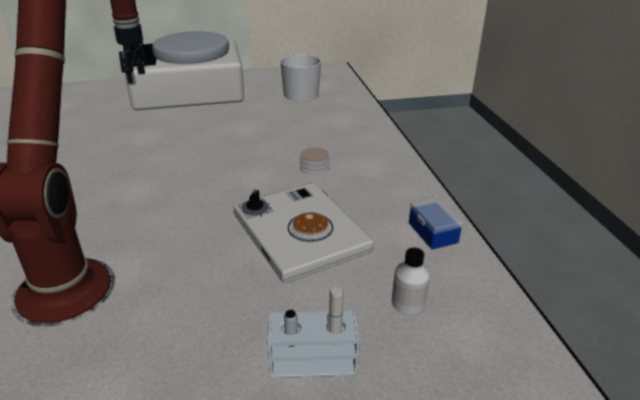

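The top view shows the viewer at about (320,220), the plate at (331,212), the knob at (289,256) and the stand at (463,240). The pen is in the far (+x) place at (476,222), and the marker is at (466,254). I'll enlarge these next.

Run:
```python
from h import *
def crop(n,x,y,w,h,k): 
    im=cv2.imread(f'pics/{n}.png')[y:y+h,x:x+w]; return cv2.resize(im,None,fx=k,fy=k,interpolation=cv2.INTER_CUBIC)
a=crop('top0',305,185,50,50,8);b=crop('top0',265,232,50,50,8)
cc=crop('top0',430,200,66,75,6)[:,:400];d=crop('side0',262,280,100,100,4)
a=np.hstack([a,b]); 
cv2.imwrite('pics/m1.png',np.vstack([a]))
e=np.zeros((450,800,3),np.uint8);e[:,:396]=cc;e[:400,400:]=d;cv2.imwrite('pics/m2.png',e)
```

```text
(no output)
```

View pics/m1.png

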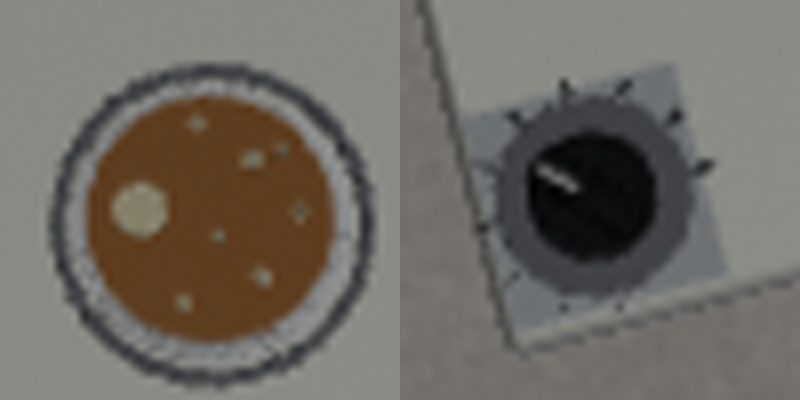

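View pics/m2.png

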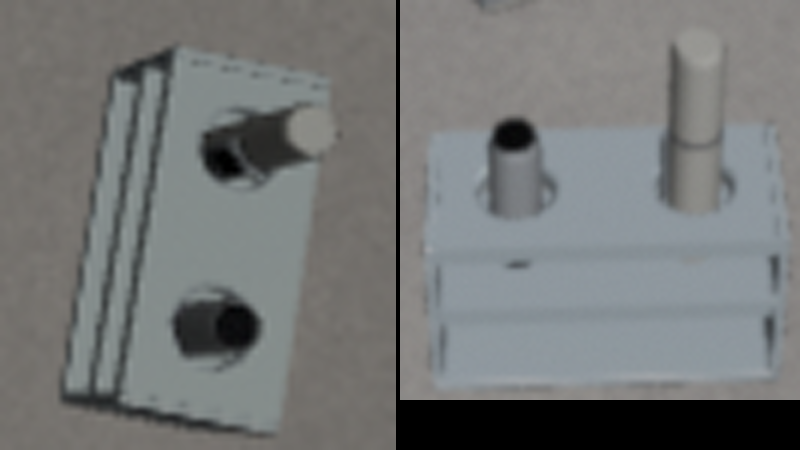

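Readings from the crops: colony near (322.1,210.8), plate centre (330.8,212.1). The knob centre is near (288.6,256.1), with its white line pointing up and left. The pen stands almost upright.

Run:
```python
from h import *
from scipy.spatial.transform import Rotation as R
f=lambda x,y,X,Y,k:((x+.5)/k-.5+X,(y+.5)/k-.5+Y)
s=telemetry.get_state();print('tool axes',R.from_rotvec(s['tcp_rot']).as_matrix().round(3).tolist())
T=lambda x,y:f(x,y,430,200,6)
S=lambda x,y:f(x-400,y,262,280,4)
A=lambda x,y:f(x,y,305,185,8); B=lambda x,y:f(x-400,y,265,232,8)
p=lambda n,c,uv,z:print(n,(atz(c,[uv],z)[0]*1000).round(1)[:2])
p('colony','top',A(140,210),.06);p('plate','top',A(210,220),.06);p('ring','top',A(211,224),.05)
p('knob base','top',B(592,196),.057);p('knobdisc','top',B(596,196),.05)
p('line out','top',B(538,168),.089);p('line in','top',B(576,189),.089)
p('pen top T','top',T(312,131),.181);p('pen top S','side',S(698,45),.181)
p('mk top T','top',T(238,326),.128);p('mk top S','side',S(516,132),.128)
p('hole pen T','top',T(240,148),.096);p('hole pen S','side',S(696,187),.096)
p('hole mk T','top',T(217,327),.096);p('hole mk S','side',S(516,190),.096)
for n,q in dict(a=(178,47),b=(328,78),c=(272,434),d=(122,403)).items(): p('stand '+n,'top',T(*q),.096)
for n,q in dict(tl=(430,130),tr=(776,125),br=(782,245),bl=(430,245)).items(): p('standS '+n,'side',S(*q),.096)
for q in [(259,192),(361,167),(383,247),(280,275)]: p('box','top',q,.045)
p('bottle','top',(428,150),.14)
```

```text
tool axes [[-0.972, 0.236, -0.001], [0.236, 0.972, -0.002], [-0.0, -0.002, -1.0]]
colony [572.3  83.1]
plate [569.5  59.2]
ring [569.3  58.5]
knob base [447.1 170.1]
knobdisc [447.2 169.2]
line out [455.1 186.2]
line in [448.6 173.5]
pen top T [ 542.8 -306.6]
pen top S [ 543.7 -306.9]
mk top T [ 464.5 -293.3]
mk top S [ 466.5 -290.1]
hole pen T [ 543.5 -306.5]
hole pen S [ 544.4 -309. ]
hole mk T [ 464.9 -295.1]
hole mk S [ 465.  -294.3]
stand a [ 587.5 -279.8]
stand b [ 575.6 -345.9]
stand c [ 419.4 -318.3]
stand d [ 430.9 -253.3]
standS tl [ 432.2 -250. ]
standS tr [ 589.8 -279.6]
standS br [ 573.2 -349.4]
standS bl [ 423.  -318.1]
box [621.6 259.5]
box [700.8 -22.7]
box [479.3 -86.2]
box [395.6 192.1]
bottle [ 729.5 -186.6]
```

Request:
move_arm([
  [0, [0, 0, 0], -0.068],
  [0, [-32, -22, 0], 0],
  [0, [-32, -22, 0], 0],
  [0, [-32, -22, 0], 0],
  [0, [-32, -22, 0], 0],
  [0, [-32, -22, 0], 0],
  [0, [-32, -22, 0], 0],
  [0, [-32, -22, 0], 0],
  [0, [-32, -22, 0], 0],
  [0, [-32, -22, 0], 0],
  [0, [-32, -22, 0], 0],
  [0, [-32, -22, 0], 0],
])

```text
time: 1.1
eef_pos: [0.4603, 0.3315, 0.253]
tcp_rot: [-0.268, -3.129, 0.001]
ft_force: [-0.3, 0.1, 0.3]
finger_gap: 0.996
grasp_force: 0.0
```

Request:
move_arm([
  [0, [-32, -22, 0], 0],
  [0, [-32, -22, 0], 0],
  [0, [-32, -22, 0], 0],
  [0, [-32, -22, 0], 0],
  [0, [-32, -22, 0], 0],
  [0, [-2, -36, 0], 0],
  [0, [-2, -36, 0], 0],
  [0, [-2, -36, 0], 0],
  [0, [-2, -36, 0], 0],
  [0, [-2, -36, 0], 0],
  [0, [-2, -36, 0], 0],
  [0, [-2, -36, 0], 0],
])

```text
time: 2.1
eef_pos: [0.5686, -0.0547, 0.2529]
tcp_rot: [-0.268, -3.129, 0.0]
ft_force: [1.1, -0.1, 0.5]
finger_gap: 1.0
grasp_force: 0.0
```

Request:
move_arm([
  [0, [-2, -36, 0], 0],
  [0, [-2, -36, 0], 0],
  [0, [-2, -36, 0], 0],
  [0, [-2, -36, 0], 0],
  [0, [-2, -36, 0], 0],
  [0, [0, 0, 0], 0],
  [0, [0, 0, 0], 0],
])

```text
time: 2.68
eef_pos: [0.5472, -0.2356, 0.2527]
tcp_rot: [-0.278, -3.128, 0.002]
ft_force: [-0.4, 0.8, -0.4]
finger_gap: 1.001
grasp_force: 0.0
```

```bash
cat >> h.py <<'E'
from scipy.spatial.transform import Rotation as R
def go(t):
    s=telemetry.get_state();M=R.from_rotvec(s['tcp_rot']).as_matrix()
    print('t',s['time'].__round__(2),'tcp',(s['eef_pos']*1000).round(1),'yhead',np.degrees(np.arctan2(M[1,1],M[0,1])).round(2),'z',M[:,2].round(4),'F',s['ft_force'].round(2),'gap',round(s['finger_gap'],3),'g',round(s['grasp_force'],1),'q7',s['joint_positions'][6].round(2))
    print('shift mm',(M.T@(np.array(t)-s['eef_pos']*1000)).round(1))
E
python3 -c "
from h import *
go([543.3,-306.7,155])"
```

```text
t 2.68 tcp [ 547.2 -235.6  252.7] yhead 79.84 z [-0.0017 -0.0011 -1.    ] F [-0.37  0.76 -0.44] gap 1.001 g 0.0 q7 1.79
shift mm [ -8.9 -70.5  97.8]
```

Request:
move_arm([
  [0, [-3, -24, 0], 0],
  [0, [-3, -24, 0], 0],
  [0, [-3, -22, 0], 0],
  [0, [0, 0, 0], 0],
  [0, [0, 0, 0], 0],
  [0, [0, 0, 20], 0],
  [0, [0, 0, 20], 0],
  [0, [0, 0, 0], 0],
  [0, [0, 0, 0], 0],
])

```text
time: 3.43
eef_pos: [0.5459, -0.2998, 0.2124]
tcp_rot: [-0.262, -3.128, -0.004]
ft_force: [0.6, -0.2, 0.8]
finger_gap: 1.001
grasp_force: 0.0
```

```bash
python3 -c "
from h import *
go([543.3,-306.7,155])
a=snap('top','t1')[190:260,430:500];b=snap('side','s1')[240:340,290:390]
o=np.hstack([cv2.resize(a,(400,400),interpolation=2),cv2.resize(b,(400,400),interpolation=2)]);cv2.imwrite('pics/m3.png',o[...,::-1])"
```

```text
t 3.43 tcp [ 545.9 -299.8  212.4] yhead 80.41 z [-0.0023  0.003  -1.    ] F [ 0.62 -0.24  0.79] gap 1.001 g 0.0 q7 1.9
shift mm [ 1.3 -7.4 57.4]
```

View pics/m3.png

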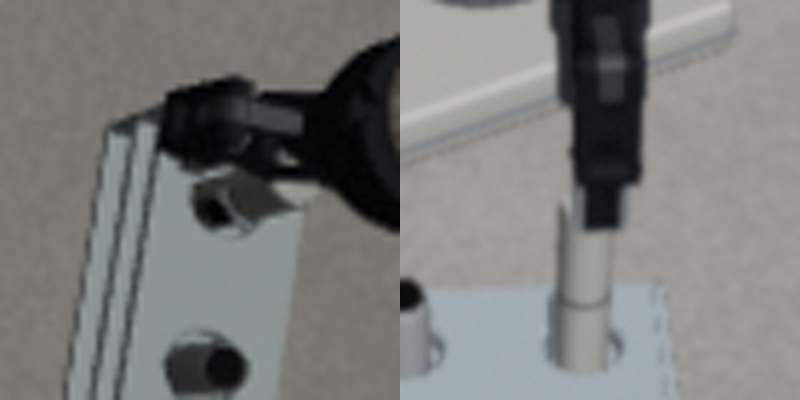

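The side crop shows the near finger centred at about x=600 and the pen at about x=585. That agrees with the state to within about 2 mm, so I'll finish the alignment and descend.

Request:
move_arm([
  [0, [2, -7, 0], 0],
  [0, [0, 0, 0], 0],
  [0, [0, 0, 12], 0],
  [0, [0, 0, 12], 0],
  [0, [0, 0, 12], 0],
  [0, [0, 0, 12], 0],
  [0, [0, 0, 10], 0],
  [0, [0, 0, 0], 0],
  [0, [0, 0, 0], 0],
], force=40)

```text
time: 4.28
eef_pos: [0.5424, -0.3095, 0.1553]
tcp_rot: [-0.269, -3.13, -0.0]
ft_force: [0.2, 0.4, 0.4]
finger_gap: 1.0
grasp_force: 0.0
```

```bash
python3 -c "
from h import *
go([543.3,-306.7,155])"
```

```text
t 4.28 tcp [ 542.4 -309.5  155.3] yhead 80.19 z [-5.e-04  0.e+00 -1.e+00] F [0.24 0.36 0.41] gap 1.0 g 0.0 q7 1.91
shift mm [-0.5  2.9  0.3]
```

Request:
move_arm([
  [0, [0, 3, 0], 0],
  [100, [0, 0, 0], 0],
  [200, [0, 0, 0], 0],
  [220, [0, 0, 0], 0],
  [255, [0, 0, 0], 0],
  [255, [0, 0, 0], 0],
  [255, [0, 0, 0], 0],
  [255, [0, 0, 0], 0],
], force=40)

```text
time: 4.95
eef_pos: [0.5431, -0.3064, 0.1556]
tcp_rot: [0.268, 3.13, -0.001]
ft_force: [-0.3, 0.0, 1.1]
finger_gap: 0.268
grasp_force: 39.0
```

```bash
python3 -c "
from h import *
go([543.3,-306.7,155])"
```

```text
t 4.95 tcp [ 543.1 -306.4  155.6] yhead 80.21 z [ 3.e-04 -3.e-04 -1.e+00] F [-0.33  0.    1.1 ] gap 0.268 g 39.0 q7 1.91
shift mm [-0.3 -0.2  0.6]
```

Request:
move_arm([
  [255, [0, 0, -6], 0],
  [255, [0, 0, -12], 0],
  [255, [0, 0, -12], 0],
  [255, [0, 0, -12], 0],
  [255, [0, 0, -12], 0],
  [255, [0, 0, -12], 0],
  [255, [0, 0, -12], 0],
  [255, [0, 0, -12], 0],
  [255, [0, 0, -12], 0],
  [255, [0, 0, -12], 0],
  [255, [0, 0, -6], 0],
  [255, [0, 0, 0], 0],
])

```text
time: 5.95
eef_pos: [0.5437, -0.3066, 0.277]
tcp_rot: [0.268, 3.127, -0.002]
ft_force: [-0.2, -0.9, 0.1]
finger_gap: 0.267
grasp_force: 39.1
```

Request:
move_arm([
  [255, [1, 10, 0], 0],
  [255, [2, 20, 0], 0],
  [255, [3, 30, 0], 0],
  [255, [3, 30, 0], 0],
  [255, [3, 30, 0], 0],
  [255, [3, 30, 0], 0],
  [255, [3, 30, 0], 0],
  [255, [3, 30, 0], 0],
  [255, [3, 30, 0], 0],
  [255, [3, 30, 0], 0],
  [255, [3, 30, 0], 0],
  [255, [3, 30, 0], 0],
])

```text
time: 6.95
eef_pos: [0.5654, 0.0269, 0.2742]
tcp_rot: [-0.266, -3.128, -0.0]
ft_force: [0.7, 0.4, -0.6]
finger_gap: 0.272
grasp_force: 39.2
```

Request:
move_arm([
  [255, [3, 25, 0], 0],
  [255, [2, 20, 0], 0],
  [255, [0, 10, 0], 0],
  [255, [0, 0, 0], 0],
  [255, [0, 0, 0], 0],
  [255, [0, 0, 0], 0],
])

```text
time: 7.45
eef_pos: [0.5708, 0.0772, 0.2749]
tcp_rot: [-0.272, -3.129, 0.003]
ft_force: [-0.1, -0.2, -0.7]
finger_gap: 0.272
grasp_force: 39.2
```

```bash
python3 -c "
from h import *
go([572.3,83.1,220])"
```

```text
t 7.45 tcp [570.8  77.2 274.9] yhead 80.05 z [-9.e-04 -2.e-03 -1.e+00] F [-0.15 -0.18 -0.75] gap 0.272 g 39.2 q7 1.23
shift mm [-0.5  6.1 54.9]
```

Request:
move_arm([
  [255, [-0.5, 6, 0], 0],
  [255, [0, 0, 14], 0],
  [255, [0, 0, 14], 0],
  [255, [0, 0, 14], 0],
  [255, [0, 0, 16], 0],
  [255, [0, 0, 0], 0],
  [255, [0, 0, 0], 0],
  [255, [0, 0, 0], 0],
])

```text
time: 8.12
eef_pos: [0.5732, 0.0849, 0.2182]
tcp_rot: [0.27, 3.128, 0.0]
ft_force: [0.1, 0.7, -0.6]
finger_gap: 0.272
grasp_force: 39.2
```

```bash
python3 -c "
from h import *
go([572.3,83.1,200])
t=telemetry.get_state()['eef_pos'];print(proj('side',[t-[0,0,.1396],[.5723,.0831,.06]]),proj('top',[t-[0,0,.1396],[.5723,.0831,.06]]))
a=snap('top','t2')[185:235,295:345];b=snap('side','s2')[175:245,275:345]
o=np.hstack([cv2.resize(a,(400,400),interpolation=2),cv2.resize(b,(400,400),interpolation=2)]);cv2.imwrite('pics/m4.png',o[...,::-1])"
```

```text
t 8.12 tcp [573.2  84.9 218.2] yhead 80.15 z [ 0.0016  0.     -1.    ] F [ 0.08  0.7  -0.57] gap 0.272 g 39.2 q7 1.21
shift mm [ 0.6 -1.9 18.2]
[[308.76392062 209.99806868]
 [308.57084176 216.67822154]] [[321.51230369 209.60121591]
 [322.06970783 210.79589109]]
```

View pics/m4.png

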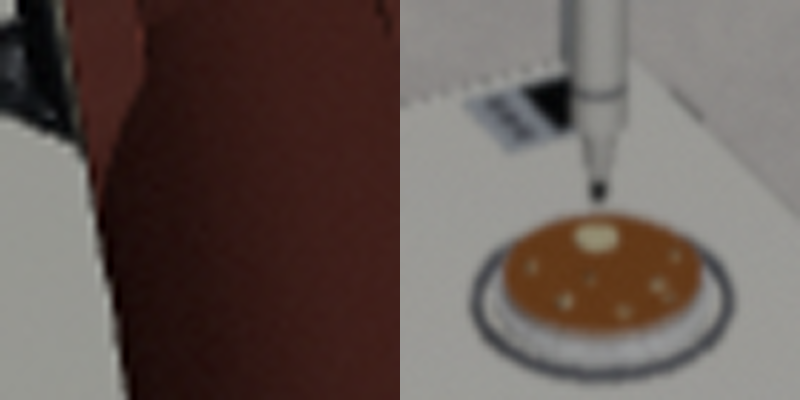

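Side view: the tip ends at (309.2,209.9), where it was predicted. The colony is at (309.0,216.2), directly below. I'll go down in small steps.

Request:
move_arm([
  [255, [0.5, -2, 4], 0],
  [255, [0, 0, 4], 0],
  [255, [0, 0, 4], 0],
  [255, [0, 0, 3], 0],
  [255, [0, 0, 0], 0],
  [255, [0, 0, 0], 0],
  [255, [0, 0, 0], 0],
])

```text
time: 8.8
eef_pos: [0.5718, 0.0836, 0.2023]
tcp_rot: [0.268, 3.13, -0.0]
ft_force: [-0.0, 0.6, -1.5]
finger_gap: 0.269
grasp_force: 39.2
```

```bash
python3 -c "
from h import *
go([572.3,83.1,196])"
```

```text
t 8.8 tcp [571.8  83.6 202.3] yhead 80.22 z [ 0. -0. -1.] F [-0.05  0.56 -1.51] gap 0.269 g 39.2 q7 1.22
shift mm [-0.6 -0.4  6.3]
```

Request:
move_arm([
  [255, [0, 0, 1.5], 0],
  [255, [0, 0, 1.5], 0],
  [255, [0, 0, 1], 0],
  [255, [0, 0, 0], 0],
  [255, [0, 0, 0], 0],
  [255, [0, 0, 0], 0],
])

```text
time: 9.3
eef_pos: [0.572, 0.0836, 0.1987]
tcp_rot: [0.268, 3.129, 0.0]
ft_force: [0.4, 0.1, 1.7]
finger_gap: 0.269
grasp_force: 39.2
```

Request:
move_arm([
  [255, [0, 0, 1], 0],
  [255, [0, 0, 0], 0],
  [255, [0, 0, 0], 0],
])

```text
time: 9.55
eef_pos: [0.5719, 0.0836, 0.1975]
tcp_rot: [0.268, 3.13, 0.0]
ft_force: [0.7, 0.8, 2.6]
finger_gap: 0.273
grasp_force: 39.3
```

Request:
move_arm([
  [255, [0, 0, 0.7], 0],
  [255, [0, 0, 0], 0],
  [255, [0, 0, 0], 0],
])

```text
time: 9.8
eef_pos: [0.5719, 0.0836, 0.1967]
tcp_rot: [0.268, 3.13, 0.0]
ft_force: [-0.1, -0.2, 2.7]
finger_gap: 0.269
grasp_force: 39.3
```

Request:
move_arm([
  [255, [0, 0, 0.8], 0],
  [255, [0, 0, 0], 0],
  [255, [0, 0, 0], 0],
])

```text
time: 10.05
eef_pos: [0.5719, 0.0836, 0.1959]
tcp_rot: [0.268, 3.13, 0.0]
ft_force: [0.7, 0.1, 3.5]
finger_gap: 0.274
grasp_force: 39.3
```

Request:
move_arm([
  [255, [0, 0, 0.5], 0],
  [255, [0, 0, 0], 0],
  [255, [0, 0, 0], 0],
])

```text
time: 10.3
eef_pos: [0.5718, 0.0836, 0.1954]
tcp_rot: [0.268, 3.13, 0.0]
ft_force: [0.6, -0.2, 4.6]
finger_gap: 0.271
grasp_force: 39.3
```

Request:
move_arm([
  [255, [0, 0, 0], 0],
])

```text
time: 10.38
eef_pos: [0.5718, 0.0836, 0.1954]
tcp_rot: [0.268, 3.13, 0.0]
ft_force: [0.0, 0.4, 4.7]
finger_gap: 0.27
grasp_force: 39.3
```

Request:
move_arm([
  [255, [0, 0, 0], 0],
])

```text
time: 10.47
eef_pos: [0.5718, 0.0836, 0.1954]
tcp_rot: [0.268, 3.13, 0.0]
ft_force: [0.3, 0.3, 4.5]
finger_gap: 0.272
grasp_force: 39.3
```

Request:
move_arm([
  [255, [0, 0, 0.3], 0],
  [255, [0, 0, 0], 0],
  [255, [0, 0, 0], 0],
])

```text
time: 10.72
eef_pos: [0.5718, 0.0836, 0.1951]
tcp_rot: [0.268, 3.13, 0.0]
ft_force: [-0.2, 0.6, 4.1]
finger_gap: 0.271
grasp_force: 39.3
```

Request:
move_arm([
  [255, [0, 0, -5], 0],
  [255, [0, 0, -10], 0],
  [255, [0, 0, -12], 0],
  [255, [0, 0, -12], 0],
  [255, [0, 0, -12], 0],
  [255, [0, 0, -12], 0],
  [255, [0, 0, -12], 0],
  [255, [0, 0, -6], 0],
  [255, [0, 0, 0], 0],
])

```text
time: 11.47
eef_pos: [0.5718, 0.0835, 0.2772]
tcp_rot: [0.268, 3.129, 0.0]
ft_force: [0.3, -0.1, -1.1]
finger_gap: 0.272
grasp_force: 39.2
```

```bash
python3 -c "
from h import *
go([543.1,-306.4,276])"
```

```text
t 11.47 tcp [571.8  83.5 277.2] yhead 80.21 z [ 1.3e-03  1.0e-04 -1.0e+00] F [ 0.33 -0.14 -1.07] gap 0.272 g 39.2 q7 1.22
shift mm [ -38.  -389.1    1.1]
```

Request:
move_arm([
  [255, [-1, -10, 0], 0],
  [255, [-2, -20, 0], 0],
  [255, [-3, -30, 0], 0],
  [255, [-3, -30, 0], 0],
  [255, [-3, -30, 0], 0],
  [255, [-3, -30, 0], 0],
  [255, [-3, -30, 0], 0],
  [255, [-3, -30, 0], 0],
  [255, [-3, -30, 0], 0],
  [255, [-3, -30, 0], 0],
  [255, [-3, -30, 0], 0],
  [255, [-3, -30, 0], 0],
])

```text
time: 12.47
eef_pos: [0.5464, -0.2494, 0.2747]
tcp_rot: [-0.269, -3.127, -0.001]
ft_force: [-0.7, 0.9, -0.4]
finger_gap: 0.274
grasp_force: 39.2
```

Request:
move_arm([
  [255, [-3, -30, 0], 0],
  [255, [-2, -20, 0], 0],
  [255, [0, -9, 0], 0],
  [255, [0, 0, 0], 0],
  [255, [0, 0, 0], 0],
  [255, [0, 0, 0], 0],
  [255, [0, 0, 0], 0],
])

```text
time: 13.05
eef_pos: [0.5438, -0.3037, 0.276]
tcp_rot: [-0.262, -3.131, -0.003]
ft_force: [0.5, -0.4, -0.2]
finger_gap: 0.271
grasp_force: 39.2
```

```bash
python3 -c "
from h import *
go([543.1,-306.4,155.6])"
```

```text
t 13.05 tcp [ 543.8 -303.7  276. ] yhead 80.43 z [ 1.0e-04  1.7e-03 -1.0e+00] F [ 0.52 -0.41 -0.23] gap 0.271 g 39.2 q7 1.9
shift mm [  0.2  -3.  120.4]
```

Request:
move_arm([
  [255, [0, -1.5, 10], 0],
  [255, [0, 0, 10], 0],
  [255, [0, 0, 0], 0],
  [255, [0, 0, 0], 0],
  [255, [0, 0, 0], 0],
  [255, [0, 0, 0], 0],
])

```text
time: 13.55
eef_pos: [0.543, -0.3078, 0.2562]
tcp_rot: [0.268, 3.13, -0.0]
ft_force: [-0.4, -0.2, -1.0]
finger_gap: 0.271
grasp_force: 39.2
```

```bash
python3 -c "
from h import *
go([543.1,-306.4,155.6])"
```

```text
t 13.55 tcp [ 543.  -307.8  256.2] yhead 80.22 z [ 5.e-04 -3.e-04 -1.e+00] F [-0.44 -0.2  -1.04] gap 0.271 g 39.2 q7 1.91
shift mm [  0.2   1.4 100.6]
```

Lower to 2 mm above seating, then check.

Request:
move_arm([
  [255, [0, 1.5, 10], 0],
  [255, [0, 0, 10], 0],
  [255, [0, 0, 10], 0],
  [255, [0, 0, 10], 0],
  [255, [0, 0, 10], 0],
  [255, [0, 0, 10], 0],
  [255, [0, 0, 10], 0],
  [255, [0, 0, 10], 0],
  [255, [0, 0, 10], 0],
  [255, [0, 0, 8], 0],
  [255, [0, 0, 0], 0],
  [255, [0, 0, 0], 0],
])

```text
time: 14.55
eef_pos: [0.543, -0.3063, 0.1577]
tcp_rot: [-0.268, -3.13, -0.0]
ft_force: [-0.1, 0.8, -0.1]
finger_gap: 0.269
grasp_force: 39.5
```

Request:
move_arm([
  [255, [0, 0, 1.5], 0],
  [255, [0, 0, 0.5], 0],
  [255, [0, 0, 0], 0],
  [255, [0, 0, 0], 0],
])

```text
time: 14.88
eef_pos: [0.5431, -0.3063, 0.1563]
tcp_rot: [0.268, 3.13, -0.0]
ft_force: [-0.5, -0.5, -1.6]
finger_gap: 0.268
grasp_force: 39.5
```

Request:
move_arm([
  [255, [0, 0, 0.5], 0],
  [255, [0, 0, 0], 0],
  [170, [0, 0, 0], 0],
  [130, [0, 0, 0], 0],
  [60, [0, 0, 0], 0],
  [0, [0, 0, 0], 0],
  [0, [0, 0, 0], 0],
  [0, [0, 0, 0], 0],
  [0, [0, 0, 0], 0],
  [0, [0, 0, 0], 0],
])

```text
time: 15.72
eef_pos: [0.543, -0.3063, 0.1555]
tcp_rot: [0.268, 3.13, -0.0]
ft_force: [0.5, 0.3, 0.4]
finger_gap: 1.0
grasp_force: 0.0
```

Request:
move_arm([
  [0, [0, 0, -10], 0],
  [0, [0, 0, -15], 0],
  [0, [0, 0, -15], 0],
  [0, [0, 0, -15], 0],
  [0, [0, 0, -15], 0],
  [0, [0, 0, -15], 0],
  [0, [0, 0, -10], 0],
  [0, [0, 0, 0], 0],
])

```text
time: 16.38
eef_pos: [0.5443, -0.307, 0.2538]
tcp_rot: [0.268, 3.125, -0.004]
ft_force: [0.6, -0.3, -0.1]
finger_gap: 0.997
grasp_force: 0.0
```

```bash
python3 -c "
from h import *
go([447.7,171,240])
"
```

```text
t 16.38 tcp [ 544.3 -307.   253.8] yhead 80.21 z [ 0.0053 -0.0029 -1.    ] F [ 0.61 -0.32 -0.09] gap 0.997 g 0.0 q7 1.91
shift mm [176.5 454.7  11.9]
```

Request:
move_arm([
  [0, [6, 15, 0], 0],
  [0, [12, 30, 0], 0],
  [0, [12, 32, 0], 0],
  [0, [12, 32, 0], 0],
  [0, [12, 32, 0], 0],
  [0, [12, 32, 0], 0],
  [0, [12, 32, 0], 0],
  [0, [12, 32, 0], 0],
  [0, [12, 32, 0], 0],
  [0, [12, 32, 0], 0],
  [0, [12, 32, 0], 0],
  [0, [12, 32, 0], 0],
])

```text
time: 17.38
eef_pos: [0.4681, 0.0783, 0.2501]
tcp_rot: [-0.268, -3.129, 0.001]
ft_force: [0.8, 1.1, -0.5]
finger_gap: 0.999
grasp_force: 0.0
```

Request:
move_arm([
  [0, [12, 32, 0], 0],
  [0, [12, 32, 0], 0],
  [0, [12, 32, 0], 0],
  [0, [0, 0, 0], 0.12],
  [0, [0, 0, 0], 0.12],
  [0, [0, 0, 0], 0.12],
  [0, [0, 0, 0], 0.12],
  [0, [0, 0, 0], 0.12],
  [0, [0, 0, 0], 0.12],
  [0, [0, 0, 0], 0.12],
  [0, [0, 0, 0], 0.12],
  [0, [0, 0, 0], 0.12],
])

```text
time: 18.38
eef_pos: [0.4494, 0.1774, 0.25]
tcp_rot: [-1.846, -2.541, 0.002]
ft_force: [0.5, -0.6, 0.1]
finger_gap: 0.999
grasp_force: 0.0
```

Request:
move_arm([
  [0, [0, 0, 0], 0.12],
  [0, [0, 0, 0], 0.12],
  [0, [0, 0, 0], 0.12],
  [0, [0, 0, 0], 0.12],
  [0, [0, 0, 0], 0.12],
  [0, [0, 0, 0], 0.12],
  [0, [0, 0, 0], 0],
  [0, [0, 0, 0], 0],
  [0, [0, 0, 0], 0],
])

```text
time: 19.13
eef_pos: [0.4497, 0.1776, 0.2502]
tcp_rot: [-2.616, -1.739, 0.001]
ft_force: [0.2, -0.2, 0.0]
finger_gap: 0.997
grasp_force: 0.0
```

```bash
python3 -c "
from h import *
go([447.7,171,150])
a=snap('top','t3')[190:280,420:500];b=snap('side','s3')[165:265,215:315]; c=snap('side','s3b')[270:370,265:365]
o=np.hstack([cv2.resize(b,(400,400),interpolation=2),cv2.resize(c,(400,400),interpolation=2)]);cv2.imwrite('pics/m5.png',o[...,::-1])"
```

```text
t 19.13 tcp [449.7 177.6 250.2] yhead -22.76 z [-6.e-04 -3.e-04 -1.e+00] F [ 0.19 -0.15  0.01] gap 0.997 g 0.0 q7 -0.6
shift mm [ -6.8   0.8 100.2]
```

View pics/m5.png

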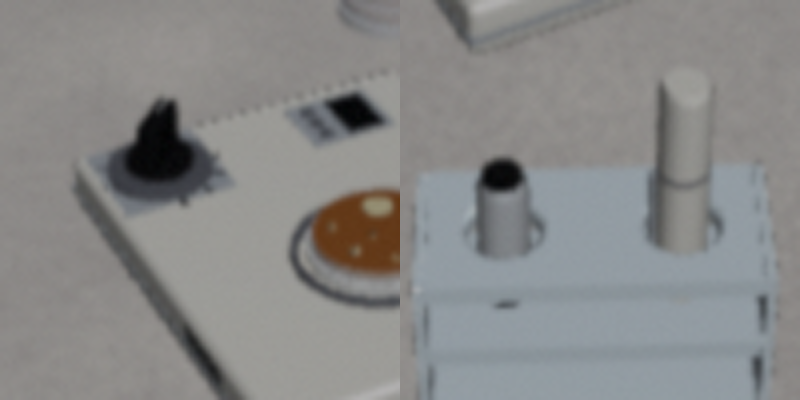

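The pen stands upright in its place again, with its top at (336,287). The knob bar is seen almost end-on at about (255.3,190.5).

```bash
python3 -c "
from h import *
print(proj('side',[[.4477,.171,.089],[.4477,.171,.057]]), atz('side',[(255.5,190.5)],.089))"
```

```text
[[253.2966278  193.27628143]
 [254.08856389 203.7846983 ]] [[0.45458018 0.18285138 0.089     ]]
```

Request:
move_arm([
  [0, [-6, 1, 0], 0.057],
  [0, [0, 0, 20], 0],
  [0, [0, 0, 20], 0],
  [0, [0, 0, 20], 0],
  [0, [0, 0, 20], 0],
  [0, [0, 0, 20], 0],
  [0, [0, 0, 20], 0],
  [0, [0, 0, 10], 0],
  [0, [0, 0, 0], 0],
  [0, [0, 0, 0], 0],
], force=30)

```text
time: 20.12
eef_pos: [0.4485, 0.1715, 0.1203]
tcp_rot: [-2.667, -1.661, 0.001]
ft_force: [-0.3, -0.2, -0.3]
finger_gap: 0.999
grasp_force: 0.0
```

```bash
python3 -c "
from h import *
go([447.7,171,87])"
```

```text
t 20.12 tcp [448.5 171.5 120.3] yhead -26.17 z [-8.e-04 -3.e-04 -1.e+00] F [-0.32 -0.24 -0.32] gap 0.999 g 0.0 q7 -0.53
shift mm [-0.8 -0.5 33.3]
```

Request:
move_arm([
  [0, [-0.5, -0.5, 10], 0],
  [0, [0, 0, 10], 0],
  [0, [0, 0, 10], 0],
  [0, [0, 0, 3], 0],
  [0, [0, 0, 0], 0],
  [120, [0, 0, 0], 0],
  [200, [0, 0, 0], 0],
  [255, [0, 0, 0], 0],
  [255, [0, 0, 0], 0],
  [255, [0, 0, 0], 0],
  [255, [0, 0, 0], 0],
], force=30)

```text
time: 21.03
eef_pos: [0.4486, 0.1714, 0.0879]
tcp_rot: [2.666, 1.66, 0.003]
ft_force: [-1.1, -1.8, 4.3]
finger_gap: 0.152
grasp_force: 35.2
```

```bash
python3 -c "
from h import *
go([447.7,171,87]);print(telemetry.get_state()['wrist_torque'])"
```

```text
t 21.03 tcp [448.6 171.4  87.9] yhead -26.19 z [ 0.0019  0.     -1.    ] F [-1.07 -1.82  4.33] gap 0.152 g 35.2 q7 -0.5
shift mm [-0.7 -0.6  0.9]
[-0.32427813  1.47698497  0.01310321]
```

Request:
move_arm([
  [255, [0, 0, -1], -0.05],
  [255, [0, 0, 0], -0.1],
  [255, [0, 0, 0], -0.1],
  [255, [0, 0, 0], -0.1],
  [255, [0, 0, 0], -0.1],
  [255, [0, 0, 0], -0.05],
  [255, [0, 0, 0], 0],
])

```text
time: 21.62
eef_pos: [0.4475, 0.1715, 0.0879]
tcp_rot: [-2.172, -2.269, 0.001]
ft_force: [0.4, 0.3, -6.6]
finger_gap: 0.155
grasp_force: 34.0
```

```bash
python3 -c "
from h import *
go([447.7,171,87]);print(telemetry.get_state()['wrist_torque'])"
```

```text
t 21.62 tcp [447.5 171.5  87.9] yhead 2.52 z [-9.e-04  1.e-04 -1.e+00] F [ 0.43  0.26 -6.63] gap 0.155 g 34.0 q7 -0.17
shift mm [-0.5  0.1  0.9]
[ 0.16912249 -0.13418494  0.01454308]
```

Request:
move_arm([
  [255, [0, 0, 0.5], -0.1],
  [255, [0, 0, 0], -0.1],
  [255, [0, 0, 0], -0.1],
  [255, [0, 0, 0], -0.1],
  [255, [0, 0, 0], -0.1],
  [255, [0, 0, 0], -0.1],
  [255, [0, 0, 0], -0.1],
  [255, [0, 0, 0], -0.1],
  [255, [0, 0, 0], -0.1],
  [255, [0, 0, 0], -0.1],
  [255, [0, 0, 0], -0.1],
  [255, [0, 0, 0], -0.1],
])

```text
time: 22.62
eef_pos: [0.4459, 0.1702, 0.0879]
tcp_rot: [-0.508, -3.097, 0.006]
ft_force: [-2.8, -1.4, 1.5]
finger_gap: 0.154
grasp_force: 35.2
```

Request:
move_arm([
  [255, [0, 0, 0], -0.1],
  [255, [0, 0, 0], -0.1],
  [255, [0, 0, 0], -0.1],
  [255, [0, 0, 0], -0.1],
  [255, [0, 0, 0], 0],
  [255, [0, 0, 0], 0],
  [255, [0, 0, 0], 0],
])

```text
time: 23.2
eef_pos: [0.4458, 0.1695, 0.0879]
tcp_rot: [0.106, -3.135, 0.006]
ft_force: [-4.6, -2.4, 5.4]
finger_gap: 0.162
grasp_force: 35.6
```

```bash
python3 -c "
from h import *
go([447.7,171,87]);print(telemetry.get_state()['wrist_torque'])"
```

```text
t 23.2 tcp [445.8 169.5  87.9] yhead 93.88 z [-0.0045 -0.0043 -1.    ] F [-4.59 -2.4   5.39] gap 0.162 g 35.6 q7 0.88
shift mm [-2.   1.4  0.8]
[-0.68371752  0.83795888  0.03005333]
```

Request:
move_arm([
  [255, [0, 0, 0], -0.05],
  [255, [0, 0, 0], -0.05],
  [255, [0, 0, 0], -0.05],
  [255, [0, 0, 0], 0],
  [255, [0, 0, 0], 0],
])

```text
time: 23.62
eef_pos: [0.4458, 0.1692, 0.0878]
tcp_rot: [0.341, -3.118, 0.007]
ft_force: [-4.4, -2.5, 4.8]
finger_gap: 0.158
grasp_force: 35.7
```

```bash
python3 -c "
from h import *
go([447.7,171,87]);print(telemetry.get_state()['wrist_torque'])"
```

```text
t 23.62 tcp [445.8 169.2  87.8] yhead 102.47 z [-0.0045 -0.0049 -1.    ] F [-4.43 -2.49  4.76] gap 0.158 g 35.7 q7 0.98
shift mm [-2.2  1.4  0.8]
[-0.77097541  0.84837025  0.05175551]
```

Request:
move_arm([
  [255, [0, 0, 0], -0.04],
  [255, [0, 0, 0], -0.04],
  [255, [0, 0, 0], 0],
  [255, [0, 0, 0], 0],
])

```text
time: 23.95
eef_pos: [0.4459, 0.169, 0.0878]
tcp_rot: [0.463, -3.102, 0.007]
ft_force: [-4.3, -3.8, 6.0]
finger_gap: 0.16
grasp_force: 35.7
```

```bash
python3 -c "
from h import *
go([447.7,171,87]);print(telemetry.get_state()['wrist_torque'])"
```

```text
t 23.95 tcp [445.9 169.   87.8] yhead 106.98 z [-0.0046 -0.0051 -1.    ] F [-4.3  -3.83  5.99] gap 0.16 g 35.7 q7 1.03
shift mm [-2.4  1.4  0.8]
[-0.79234418  0.81346611 -0.12002231]
```

Request:
move_arm([
  [255, [0, 0, 0], -0.03],
  [255, [0, 0, 0], -0.03],
  [255, [0, 0, 0], 0],
  [255, [0, 0, 0], 0],
])

```text
time: 24.28
eef_pos: [0.4462, 0.1691, 0.0879]
tcp_rot: [0.549, -3.088, 0.005]
ft_force: [-4.8, -4.1, 4.9]
finger_gap: 0.157
grasp_force: 55.4
```

```bash
python3 -c "
from h import *
go([447.7,171,87]);print(telemetry.get_state()['wrist_torque'])"
```

```text
t 24.28 tcp [446.2 169.1  87.9] yhead 110.15 z [-0.0043 -0.0041 -1.    ] F [-4.79 -4.06  4.93] gap 0.157 g 55.4 q7 1.07
shift mm [-2.   1.2  0.9]
[-0.72090734  0.85711374 -0.90267909]
```

Request:
move_arm([
  [150, [0, 0, 0], 0],
  [0, [0, 0, 0], 0],
  [0, [0, 0, 0], 0],
  [0, [0, 0, 0], 0],
  [0, [0, 0, 0], 0],
  [0, [0, 0, -20], 0],
  [0, [0, 0, -30], 0],
  [0, [0, 0, -30], 0],
  [0, [0, 0, -30], 0],
  [0, [0, 0, -30], 0],
])

```text
time: 25.12
eef_pos: [0.4476, 0.1716, 0.2294]
tcp_rot: [-0.566, 3.09, 0.001]
ft_force: [0.8, -0.6, 0.8]
finger_gap: 0.997
grasp_force: 0.0
```

Request:
move_arm([
  [0, [-15, 15, 0], 0],
  [0, [-25, 25, 0], 0],
  [0, [-25, 25, 0], 0],
  [0, [-25, 25, 0], 0],
  [0, [-25, 25, 0], 0],
  [0, [-25, 25, 0], 0],
  [0, [-15, 25, 0], 0],
  [0, [0, 25, 0], 0],
  [0, [0, 25, 0], 0],
  [0, [0, 0, 0], 0],
  [0, [0, 0, 0], 0],
])

```text
time: 26.03
eef_pos: [0.5147, 0.4298, 0.2276]
tcp_rot: [0.572, -3.088, -0.002]
ft_force: [0.1, -0.0, 0.1]
finger_gap: 1.004
grasp_force: 0.0
```

```bash
python3 -c "
from h import *
go([447.7,171,87])
im=snap('top','t4');b=im[232:282,265:315];c=im[160:280,255:375];d=im[190:290,400:500];s=snap('side','s4')[165:385,215:375]
z=lambda a:cv2.resize(a,(300,300),interpolation=2)
o=np.vstack([np.hstack([z(b),z(c)]),np.hstack([z(d),z(s)])]);cv2.imwrite('pics/m6.png',o[...,::-1])"
```

```text
t 26.03 tcp [514.7 429.8 227.6] yhead 111.0 z [-0.0012  0.001  -1.    ] F [ 0.08 -0.04  0.15] gap 1.004 g 0.0 q7 0.95
shift mm [ 155.2 -217.7  140.4]
```

View pics/m6.png

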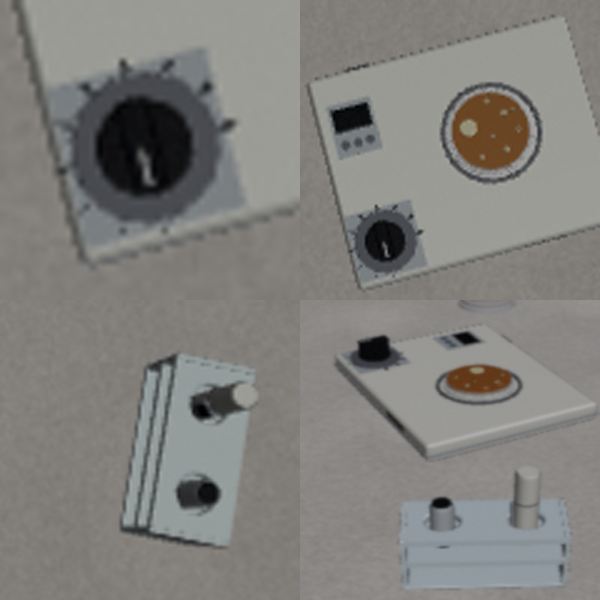

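The white line now points to the box's front, from (139,153) to (151,186) in the first panel. The pen stands upright in its place and the plate lies in its ring.

```bash
python3 -c "
from h import *
print(r.job_done())"
```

```text
the job is handed in; nothing more can be done
None
```

The job is handed in: I pressed the pen on the big colony to about 5 N (it clicks at about 4.2 N; I couldn't observe the click itself), stood it back upright in its place in the stand, and turned the light knob to its off stop.

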